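# Hold a plunger gauge square on a marked spot of a tilted plate

### The job

Take the plunger gauge out of its wooden stand and hold it on the tilted test plate, its tip inside the ring mark (not the square or the cross), square to the plate and with the plunger gently pressed about half way in. Finish while still holding it there, steady; never bottom the plunger, shift the plate's tilt or disturb the bearing, tape roll and tin nearby.

Things in the scene. Friction and masses are not known exactly. Their poses are not given: they have to be found in the camera images.
- gauge_grip (a point): Centre of the grip of the loose hand-held plunger gauge, 0.13 kg. Grip: black bar, 22 x 22 mm square, 60 mm long, white window flat on its +x side; grip either pair of sides. z runs along the gauge away from the tip. A round flange 28 mm wide lies 30 to 35 mm below; a cap ends 34 mm above. It starts upright in the stand, hung on its flange, this point 85 mm above the bench, free to lift.
- gauge_tip (a point): Rounded tip (ball radius 3 mm) of the gauge's sprung steel plunger, 6 mm thick: on the gauge's axis, 85 mm below the grip's centre when the plunger is free, less as it is pressed. The plunger comes out of a steel stem 14 mm wide that runs from 35 to 71 mm below the grip's centre. Axes as the gauge's.
- plunger (a joint): How far the plunger is pressed into the gauge, m: 0 = fully out, 0.010 = bottomed. The spring pushes with 2 N at 0, 4 N half way in (0.005), 6 N at 0.010.
- gauge_stand: The gauge's stand: a fixed wooden block 76 x 76 mm and 50 mm high with one upright through hole 16.5 mm wide at its centre. Origin: centre of its underside, z up.
- ring_mark (a point): Centre of the ring mark (thin dark circle 17 mm wide) on the face of the steel test plate on the tilting angle table. z: square to the face, outwards; x: up the slope; y: along the level hinge. Face 116 mm (x) by 100 mm (y); this point is 36 mm from its upper edge, 30 mm from its +y edge. Dark steel arc stays stand beside the plate, 71 mm either side of its middle, tops 100 mm above the bench.
- square_mark (a point): Centre of a square outline 16 mm wide on the same face: not the spot to gauge. Axes as ring_mark's.
- cross_mark (a point): Centre of a diagonal cross 22 mm long on the same face: not the spot to gauge. Axes as ring_mark's.
- tilt_plate (a joint): Tilt of the test plate above the level, rad (0.25 to 0.5 at the start; the far edge is raised, so the face looks back towards the robot's side). It is clamped by friction and a light push does not move it.
- bearing0: Bystander: loose steel ball bearing, 52 mm across and 15 mm high, on the bench between the stand and the angle table. Origin: centre of its underside.
- tape_roll0: Bystander: loose roll of black tape, 89 mm across and 19 mm high, on the bench behind the work. Origin: centre of its underside.
- bolt_tin0: Bystander: loose open tin, 72 mm across and 69 mm high, on the right behind the work. Origin: centre of its underside.
Things that resemble listed ones, but are neither listed nor needed, are in the scene too. What is meant by the part that bears gauge_grip is not red, and is the smaller of those in its own colour.

How it is judged:
On the way:
1. the gauge is lifted clear of the stand in the gripper (z of gauge_tip in the frame of gauge_stand above 0.052 m and contact force between the fingers and gauge above 1 N and contact force between gauge and gauge_stand below 0.05 N), for 0.2 s.
At the end, for the whole second after the job is handed in: The gripper holds the gauge with its tip within 7 mm of the ring mark's centre, its axis within 0.15 rad of square to the plate, the plunger pressed in 2.5 to 7.5 mm against the plate (1 to 10 N), at rest and clear of the stand; the bystanders are within 20 mm of where they stood (distance between gauge_tip and ring_mark below 0.007 m and angle between the z axis of gauge_grip and the z axis of ring_mark, either way round below 0.15 rad and value of joint plunger between 0.0025 and 0.0075 m and contact force between gauge and tilt_plate between 1 and 10 N and contact force between the fingers and gauge above 1 N and contact force between gauge and gauge_stand below 0.05 N and linear speed of gauge below 0.01 m/s and distance of each of bearing0, tape_roll0, bolt_tin0 from where it was at the start of the episode below 0.02 m); the arm keeps its last pose, push and grip.
It fails at once if the plunger is bottomed (value of joint plunger above 0.0096 m).
It fails at once if the plate's tilt is shifted (the ring mark moves more than 3 mm) (distance of ring_mark from where it was at the start of the episode above 0.003 m).
It fails at once if the bearing is disturbed (distance of bearing0 from where it was at the start of the episode above 0.02 m or angle between bearing0's own z axis and vertical above 0.3 rad).
It fails at once if the tape roll is disturbed (distance of tape_roll0 from where it was at the start of the episode above 0.02 m or angle between tape_roll0's own z axis and vertical above 0.3 rad).
It fails at once if the tin is disturbed (distance of bolt_tin0 from where it was at the start of the episode above 0.02 m or angle between bolt_tin0's own z axis and vertical above 0.3 rad).
It also fails if it takes over 42 s, if anything falls off the work surface, if the arm or the gripper's body presses on something with over 40 N, if the wrist force passes 120 N, or if a joint passes its speed limit or range.

### The arm

A 6-joint arm with a two-finger parallel gripper is mounted at the origin on a cart in front of the work surface, level with it; the furniture and walls round the work are solid. World frame = base frame: x ahead of the robot, y to its left, z up, the work surface at z = 0. Lengths are in m, angles in rad, forces in N, time in s.
With the tool pointing down it reaches from about 0.35 to 0.775 m from the base axis. Payload 5.5 kg.
Tool frame: the origin (TCP) lies at the very end of the fingers, on their centre line; the grasp point (between the pads) lies 19 mm behind it; z points along the fingers, x is the direction in which the jaws open and shut, and the axes are right-handed (so a half turn about z gives the same grasp; the last joint's range is limited). The gripper opens to 85 mm and grips with 20 to 120 N. Pads are 22 mm wide; open, the fingers measure 114 mm over their backs; the gripper's body (76 mm by 85 mm) begins 54 mm behind the grasp point. The pads swing forward as they close: fully open they stand 13 mm farther back than shut.
Start: joints at [-1.479, 0.313, 0.046, 1.304, 0, 1.431], TCP at [0.132, -0.56, 0.231] pointing down, gripper open.
Joint ranges: [-2.76, 2.76], [-0.86, 1.69], [-1.03, 1.26], [-2.2, 2.34], [-1.47, 1.5], [-3.14, 3.14]. Speed limits (rad/s): [2.57, 2.57, 3.14, 3.14, 3.14, 3.14].

### API

Orientations are given as a unit quaternion [w, x, y, z].
In Python, from workcell import monitor, eyes, ticket gives the robot as it stands.
- The arm moves only by the tool send_rows, never from a script. Its argument "targets" is a list of rows, each a list of 5 numbers: the shift along the world's x, y, z in m, then the turn about the world's z in degrees, then the closure in counts, from 0 (fully open) to 255 (shut). A call has 1 to 12 rows; each row shifts and turns the commanded pose from where the row before left it; what a row does not reach is not made up. A row lasts 1/10 s, in which the tool goes at most 50 mm and 8.59 degrees, less where a joint would pass 70% of its speed; a pose out of reach is approached as far as the arm can. A call is refused whole if a number of a shift passes 0.05 or a number of a turn 8.59, either way. A call with a gripper value outside its range is refused whole. The fingers move at their own pace and stop on an object; "newtons" is the grip in N (left out, the last holds). Time passes only in rows, so rows that do not move let the fingers close. It gives the time, the measured TCP pose, the force and the opening at its end, in the units of the state.
- monitor.get_state(): the state, without advancing time (a new reading comes with each control period).
- eyes.read_camera(name): name is "side" or "top" or "wrist"; returns a dict with "img" (400x640x3 uint8, red, green, blue), "z_map" (400x640 float32, m along the optical axis (not along the pixel's ray), 0 where there is no reading), "camera_matrix" (3x3 intrinsics, pixels), "pose" (4x4, takes a point from camera to world coordinates); the wrist camera has in their place "T_tool_cam" (4x4, takes a point from camera to tool coordinates, whose origin is the TCP and whose axes are the tool frame's). Camera axes: x right, y down, z forward; pixel columns grow to the right and rows downward; lengths in m; the calibration is good to about 2 mm. A picture is of the moment at which its call begins: read the wrist's pose just before it.
- ticket.hand_in(): hands the job in, once; it reports no verdict.
Trained networks look in the newest picture that a camera, given by its name, has taken for a name from the list of things; names that differ only in an ending like _2 or _b are one class to them, and where a whole thing is asked for, a point or a joint stands for the part that bears it (a point fixed in the world has none). Each returns a list of dicts, best first, with "conf" (0 to 1); they miss things now and then, are a little off and sometimes report something else, mostly with a low value. They report only what shows in the picture. A call takes as long as a camera call. They do not tell look-alikes from the thing itself.
- eyes.spot_in(name, camera): "xyz" ([x, y, z] in m, in world coordinates, good to about 4 mm: the middle of the surface that is visible of it).
- eyes.tip_of(name, camera): "xyz" ([x, y, z] in m, in world coordinates, good to about 4 mm: a listed point, or the origin of a listed thing).
The state is a dict: "clock": time; "joint_pos": joint angles; "qvel": joint speeds; "tau": joint torques, N m; "tcp_pos": TCP position; "orientation": TCP orientation; "wrist_force": force on the tool from outside, world axes, zero at the start; "ft_torque": the same for the moment, N m; "finger_gap": finger opening in m.
Only numpy, scipy, OpenCV 4.12 (cv2) and the standard library are available. Lean on these libraries where they do the work, as an engineer would, in place of code of your own. Each camera call takes 0.05 s, during which the arm holds its last target.

## Working session

There is one attempt and no reset: what is moved stays moved. The work goes in short steps, Python scripts to look and compute and a tool call to move; the robot and the scene stay as the last step left them, time stands still between calls to the robot, and variables do not carry over. Pictures are saved under pics/ and viewed, and the job is handed in when it is done.

Besides the shell and the picture viewer there is one more tool, called as name(argument=value, ...) on one line, values as JSON. send_rows: Moves the arm, as the interface text tells. Its arguments: {"type":"object","properties":{"targets":{"type":"array"},"newtons":{"type":"number"}},"required":["targets"]}

```bash
mkdir -p pics; cat > h.py <<'E'
from workcell import monitor, eyes, ticket
import numpy as np, cv2
def snap(n,f,crop=None,s=1):
    d=eyes.read_camera(n); im=d["img"][:,:,::-1]
    if crop: x0,y0,x1,y1=crop; im=im[y0:y1,x0:x1]
    im=cv2.resize(im,None,fx=s,fy=s,interpolation=cv2.INTER_CUBIC)
    cv2.imwrite("pics/"+f,im); return d
def world(d,u,v,T=None):
    T=d["pose"] if T is None else T
    K=d["camera_matrix"]; z=d["z_map"][int(round(v)),int(round(u))]
    p=np.array([(u-K[0,2])/K[0,0]*z,(v-K[1,2])/K[1,1]*z,z,1]); return (T@p)[:3]
E
python3 - <<'E'
from h import *
s=monitor.get_state(); print(s)
for c in("top","side"):
    d=snap(c,c+"1.png"); print(c,d["pose"].round(3).tolist(),d["camera_matrix"].tolist())
    for n in["gauge_grip","gauge_tip","gauge_stand","ring_mark","square_mark","cross_mark","bearing0","tape_roll0","bolt_tin0"]:
        print(n,[(np.round(r["xyz"],3).tolist(),round(r["conf"],2)) for r in eyes.tip_of(n,c)])
E
```

```text
{'clock': 0.0, 'joint_pos': array([-1.47865197e+00,  3.13987273e-01,  4.49763704e-02,  1.30358098e+00,
       -2.62631434e-05,  1.43122114e+00]), 'qvel': array([ 5.05385913e-04, -8.94971674e-04,  3.06828737e-05, -3.68843353e-04,
        3.17260550e-04, -2.79359008e-04]), 'tau': array([-1.05632858e-03, -4.80627823e+01,  2.98532599e+01,  1.93080615e-02,
       -5.19060677e-05, -2.32548530e-06]), 'tcp_pos': array([ 0.13199942, -0.55912483,  0.23041526]), 'orientation': array([-6.40636353e-04,  7.84107928e-01, -6.20623840e-01, -6.29094575e-04]), 'wrist_force': array([ 0.78058594, -0.58013241,  0.81350126]), 'ft_torque': array([ 0.00821574, -0.011591  ,  0.00737458]), 'finger_gap': 0.08573749032362098}
top [[-0.017, -0.995, 0.103, 0.401], [-1.0, 0.015, -0.026, -0.047], [0.024, -0.103, -0.994, 1.338], [0.0, 0.0, 0.0, 1.0]] [[498.9576548082394, 0.0, 311.7009160589702], [0.0, 498.9576548082394, 198.14793578364376], [0.0, 0.0, 1.0]]
gauge_grip [([0.482, -0.186, 0.079], 0.57), ([0.374, -0.191, 0.124], 0.54), ([0.526, -0.292, 0.084], 0.48)]
gauge_tip []
gauge_stand [([0.483, -0.181, -0.002], 0.
[... 242 characters left out ...]
, 0.89)]
bolt_tin0 [([0.52, 0.225, 0.044], 0.4)]
side [[-0.988, -0.06, 0.145, 0.399], [-0.155, 0.512, -0.845, 0.718], [-0.024, -0.857, -0.515, 0.57], [0.0, 0.0, 0.0, 1.0]] [[400.41780038336157, 0.0, 314.8769087271221], [0.0, 400.41780038336157, 201.50312906152465], [0.0, 0.0, 1.0]]
gauge_grip [([0.374, -0.188, 0.12], 0.91), ([0.521, -0.294, 0.082], 0.86), ([0.484, -0.183, 0.085], 0.85)]
gauge_tip []
gauge_stand []
ring_mark [([0.562, 0.222, 0.06], 0.93)]
square_mark [([0.524, 0.228, 0.045], 0.67)]
cross_mark [([0.539, 0.178, 0.056], 0.62)]
bearing0 [([0.434, 0.014, 0.0], 0.71), ([0.539, 0.181, 0.051], 0.17)]
tape_roll0 [([0.709, 0.025, -0.0], 0.91)]
bolt_tin0 [([0.646, -0.353, 0.002], 0.97)]
```

View pics/top1.png

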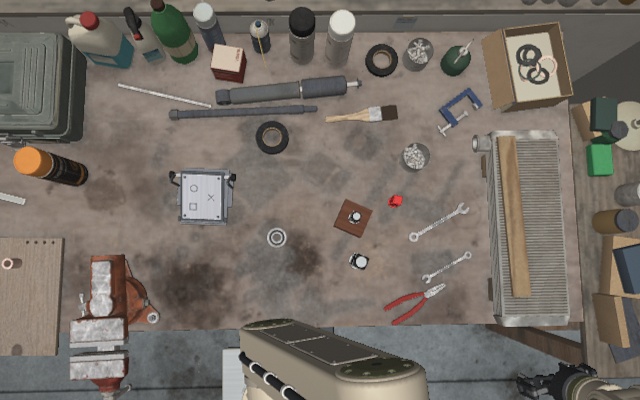

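View pics/side1.png

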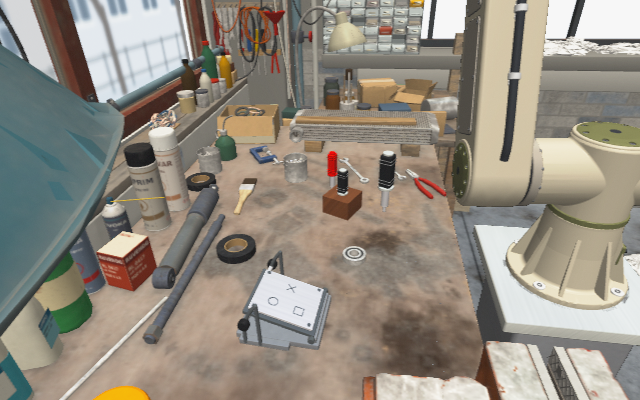

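Candidates for the gauge: the red one at side (332,165), the large black one at (387,170), and the small black one in the wooden stand at (343,182). The last fits, as it is not red, is the smaller of the black pair, and hangs in the stand. I'll confirm in a crop and measure the plate and gauge yaw.

```bash
python3 - <<'E'
from h import *
d=snap("side","c1.png",(300,140,440,240),5)
t=snap("top","c2.png",(160,150,420,290),3)
def pts(d,poly):
    m=np.zeros((400,640),np.uint8); cv2.fillPoly(m,[np.array(poly)],1)
    v,u=np.nonzero(m); z=d["z_map"][v,u]; ok=z>0; u,v,z=u[ok],v[ok],z[ok]; K=d["camera_matrix"]
    p=np.c_[(u-K[0,2])/K[0,0]*z,(v-K[1,2])/K[1,1]*z,z]; return p@d["pose"][:3,:3].T+d["pose"][:3,3]
for n,dd,poly in(("side",d,[(268,280),(318,292),(302,325),(254,310)]),("top",t,[(186,176),(222,176),(222,215),(186,215)])):
    P=pts(dd,poly); c=np.median(P,0)
    for _ in range(4):
        A=np.c_[P[:,:2],np.ones(len(P))]; k=np.linalg.lstsq(A,P[:,2],rcond=None)[0]; r=P[:,2]-A@k; P=P[abs(r)<max(.003,2*r.std())]
    n_=np.array([-k[0],-k[1],1]); n_/=np.linalg.norm(n_); print(n,len(P),n_.round(3),"tilt",np.arccos(n_[2]),"upslope az",np.degrees(np.arctan2(k[1],k[0])),"rms",r.std(),c.round(4))
E
```

```text
side 1792 [-0.275  0.014  0.961] tilt 0.2792460419441509 upslope az -2.9251043468970965 rms 0.0009768828158065455 [0.5425 0.2159 0.0512]
top 1295 [-0.274  0.013  0.962] tilt 0.27828896315032847 upslope az -2.6319641622209735 rms 0.002178327828441296 [0.5448 0.1966 0.0539]
```

View pics/c1.png

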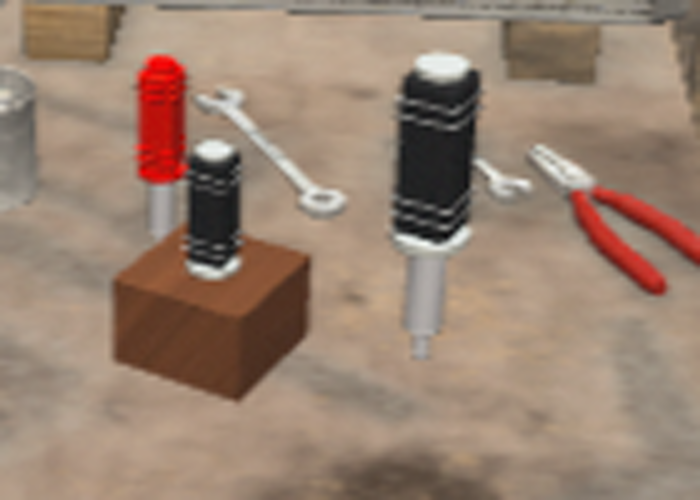

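View pics/c2.png

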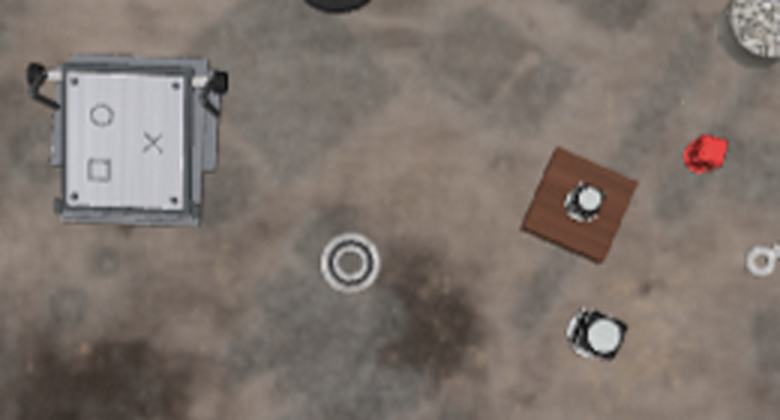

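Crop confirms it: the small black gauge stands in the wooden block (side ≈(343,182)), with the larger black one free-standing and the red one behind. Plate tilt ≈0.279 rad, upslope at about -2.8°. I'll move to hover above the gauge.

send_rows(targets=[[0.03,0.035,0.005,0,0],[0.035,0.035,0.005,0,0],[0.035,0.035,0.005,0,0],[0.035,0.035,0.005,0,0],[0.035,0.035,0.005,0,0],[0.035,0.035,0,0,0],[0.035,0.035,0,0,0],[0.035,0.035,0,0,0],[0.03,0.035,0,0,0],[0.02,0.03,0,0,0],[0.01,0.02,0,0,0],[0,0,0,0,0]])

```text
clock: 2.3
tcp_pos: [0.4681, -0.1922, 0.2564]
orientation: [-0.0, 0.786, -0.619, -0.0]
wrist_force: [-0.0, -0.6, 0.1]
finger_gap: 0.0854
```

```bash
cat >> h.py <<'E'
from scipy.spatial.transform import Rotation as R
def tcpT():
    s=monitor.get_state(); T=np.eye(4); q=s["orientation"]; T[:3,:3]=R.from_quat([q[1],q[2],q[3],q[0]]).as_matrix(); T[:3,3]=s["tcp_pos"]; return T
E
python3 - <<'E'
from h import *
T=tcpT(); d=snap("wrist","w1.png"); print(T.round(4)); print((T@d["T_tool_cam"]).round(3))
print([(r["xyz"],r["conf"]) for r in eyes.tip_of("gauge_grip","wrist")])
E
```

```text
[[ 2.341e-01 -9.722e-01  3.000e-04  4.681e-01]
 [-9.722e-01 -2.341e-01  4.000e-04 -1.922e-01]
 [-3.000e-04 -4.000e-04 -1.000e+00  2.564e-01]
 [ 0.000e+00  0.000e+00  0.000e+00  1.000e+00]]
[[ 0.234 -0.938 -0.257  0.533]
 [-0.972 -0.226 -0.062 -0.177]
 [-0.     0.264 -0.964  0.4  ]
 [ 0.     0.     0.     1.   ]]
[([0.3746, -0.1915, 0.1201], 0.92), ([0.4848, -0.189, 0.0806], 0.57), ([0.523, -0.2895, 0.0847], 0.57)]
```

View pics/w1.png

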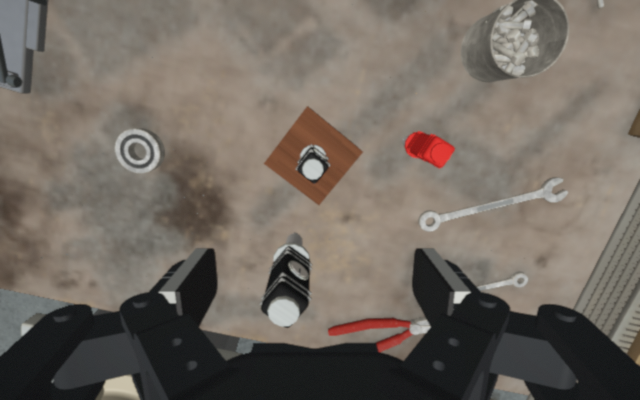

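```bash
python3 - <<'E'
from h import *
T=tcpT(); d=snap("wrist","w2.png",(255,95,375,215),6.5); W=T@d["T_tool_cam"]
for u,v in[(308,110),(358,153),(321,201),(268,161)]: print(world(d,u,v,W).round(4))
P=[]
for v in range(135,190):
  for u in range(290,340):
    P.append(world(d,u,v,W))
P=np.array(P); h=P[P[:,2]>.108]; print("cap",len(h),np.median(h,0),h.min(0),h.max(0))
g=P[(P[:,2]>.065)&(P[:,2]<.105)]; print("grip",len(g),g.mean(0))
np.save("g.npy",P)
E
```

```text
[ 0.5281 -0.1743  0.0519]
[ 0.4973 -0.236   0.0505]
[ 4.227e-01 -2.147e-01 -2.000e-04]
[ 0.4671 -0.1446  0.0522]
cap 651 [ 0.48419357 -0.18746566  0.11799689] [ 0.46795009 -0.20227897  0.10808344] [ 0.53216935 -0.17323493  0.39958669]
grip 135 [ 0.49126328 -0.18727969  0.08747416]
```

View pics/w2.png

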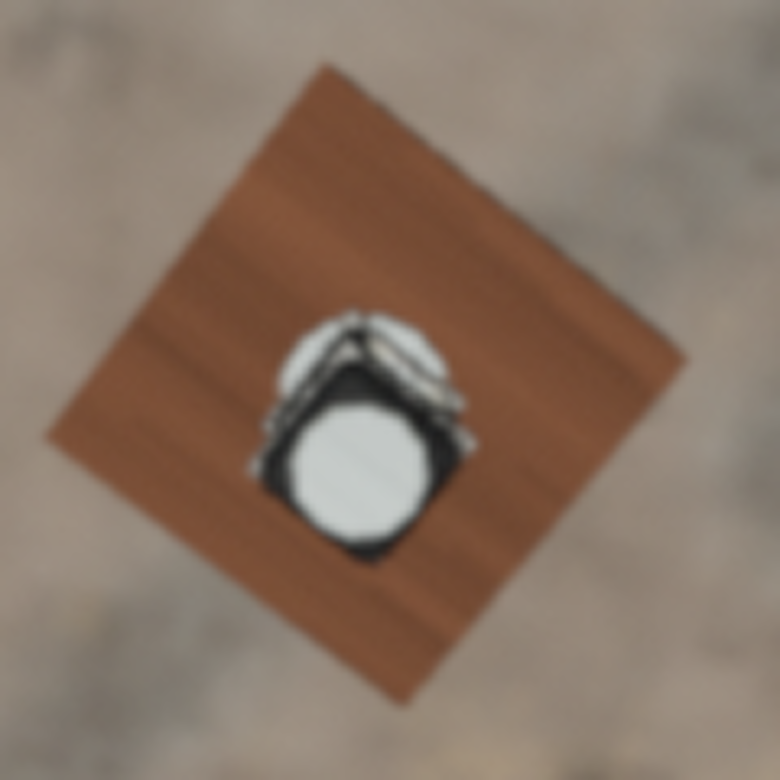

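The stand and gauge edges run at azimuth 64°/-26°. I'll turn the jaw to -116° (turn -39.5°), centre on (0.484, -0.187) and come down part way.

send_rows(targets=[[0.004,0.001,0,-7.9,0],[0.004,0.001,0,-7.9,0],[0.004,0.001,0,-7.9,0],[0.004,0.001,-0.02,-7.9,0],[0,0.001,-0.03,-7.9,0],[0,0,-0.03,0,0],[0,0,-0.02,0,0],[0,0,0,0,0]])

```text
clock: 3.25
tcp_pos: [0.4805, -0.1899, 0.1534]
orientation: [-0.002, -0.527, 0.85, 0.002]
wrist_force: [-0.1, -0.3, -0.0]
finger_gap: 0.0852
```

```bash
python3 - <<'E'
from h import *
T=tcpT(); d=snap("wrist","w3.png"); print(T.round(4)); print(monitor.get_state()["joint_pos"].round(2))
W=np.linalg.inv(T@d["T_tool_cam"]); K=d["camera_matrix"]
im=cv2.imread("pics/w3.png")
x=T[:2,0]; 
for o in(-.03,-.011,0,.011,.03):
  for e in(-.011,0,.011):
    q=np.r_[np.array([.484,-.187])+o*x+e*T[:2,1],.115,1]; c=W@q; p=K@(c[:3]/c[2]); cv2.circle(im,(int(p[0]),int(p[1])),2,(0,0,255),-1)
cv2.imwrite("pics/w3b.png",im)
P=np.array([world(d,u,v,np.linalg.inv(W)) for v in range(100,400,2) for u in range(200,440,2)])
h=P[(P[:,2]>.113)&(P[:,2]<.125)&(np.hypot(P[:,0]-.484,P[:,1]+.187)<.03)]; print(len(h),np.median(h,0),h.min(0),h.max(0))
E
```

```text
[[-4.440e-01 -8.960e-01 -5.200e-03  4.805e-01]
 [-8.960e-01  4.440e-01  2.600e-03 -1.899e-01]
 [-1.000e-04  5.800e-03 -1.000e+00  1.534e-01]
 [ 0.000e+00  0.000e+00  0.000e+00  1.000e+00]]
[-0.53  0.24 -0.24  1.09 -0.    3.07]
306 [ 0.48434931 -0.18895938  0.11883465] [ 0.47011838 -0.20082915  0.11301107] [ 0.49512076 -0.17494426  0.12107522]
```

View pics/w3b.png

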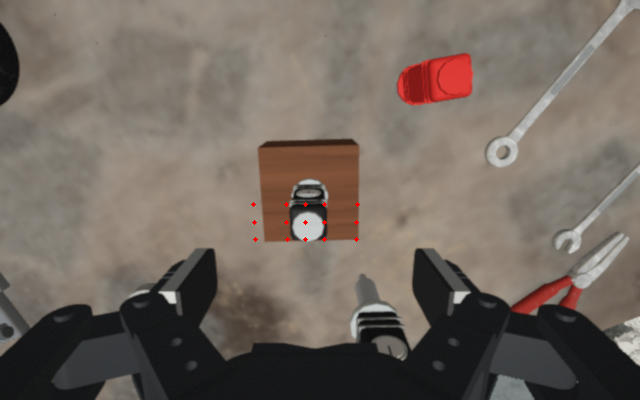

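Turning to the plate from here would pass joint 6's limit (q6 would need 3.57), so I'll take the other pair of faces: jaw at -26°, a +90° turn.

send_rows(targets=[[0,0,0,8.2,0],[0,0,0,8.2,0],[0,0,0,8.2,0],[0,0,0,8.2,0],[0,0,0,8.2,0],[0,0,0,8.2,0],[0,0,0,8.2,0],[0,0,0,8.2,0],[0,0,0,8.2,0],[0,0,0,8.2,0],[0,0,0,8.2,0],[0,0,0,0,0]])

```text
clock: 4.5
tcp_pos: [0.4838, -0.1909, 0.1582]
orientation: [0.001, 0.974, -0.225, 0.001]
wrist_force: [0.2, 0.2, 0.1]
finger_gap: 0.0853
```

```bash
python3 - <<'E'
from h import *
T=tcpT(); d=snap("wrist","w4.png"); print(T.round(4)); print(monitor.get_state()["joint_pos"].round(2))
Wc=T@d["T_tool_cam"]; W=np.linalg.inv(Wc); K=d["camera_matrix"]
im=cv2.imread("pics/w4.png")
x=T[:2,0]; 
for o in(-.011,0,.011):
  for e in(-.011,0,.011):
    q=np.r_[np.array([.4835,-.188])+o*x+e*T[:2,1],.115,1]; c=W@q; p=K@(c[:3]/c[2]); cv2.circle(im,(int(p[0]),int(p[1])),1,(0,0,255),-1)
cv2.imwrite("pics/w4b.png",cv2.resize(im[130:270,230:400],None,fx=4,fy=4))
P=np.array([world(d,u,v,Wc) for v in range(100,400) for u in range(200,440)])
h=P[(P[:,2]>.117)&(P[:,2]<.125)&(np.hypot(P[:,0]-.484,P[:,1]+.187)<.03)]; print(len(h),np.median(h,0),h.min(0),h.max(0))
E
```

```text
[[ 8.983e-01 -4.393e-01  2.600e-03  4.838e-01]
 [-4.393e-01 -8.983e-01 -1.700e-03 -1.909e-01]
 [ 3.100e-03  3.000e-04 -1.000e+00  1.582e-01]
 [ 0.000e+00  0.000e+00  0.000e+00  1.000e+00]]
[-0.53  0.24 -0.24  1.09 -0.    1.5 ]
683 [ 0.48297831 -0.18726792  0.11959531] [ 0.47385764 -0.19709719  0.11701264] [ 0.49148858 -0.17752432  0.12150809]
```

View pics/w4b.png

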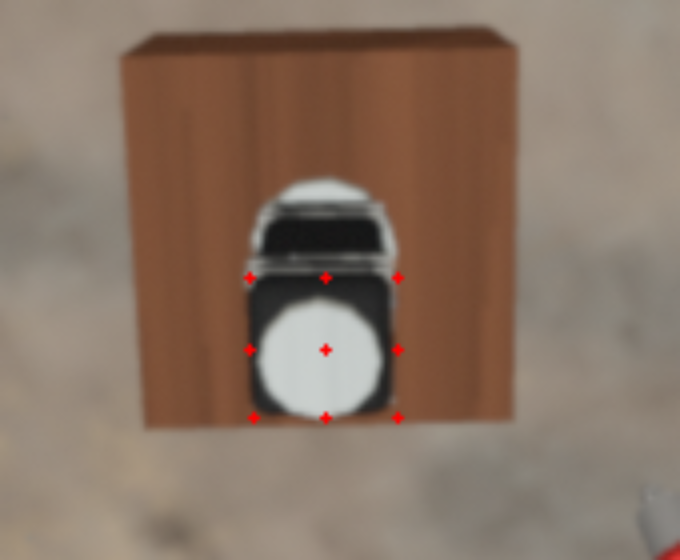

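The picture shows the jaw square to the gauge, with the cap at crop (320,360), centre ≈(0.483,-0.1875). Lower and close.

send_rows(targets=[[-0.001,0.003,-0.02,0,0],[0,0,-0.02,0,0],[0,0,-0.02,0,0],[0,0,-0.02,0,0],[0,0,-0.008,0,0],[0,0,0,0,0]], newtons=25)

```text
clock: 5.15
tcp_pos: [0.4815, -0.1866, 0.0678]
orientation: [-0.0, 0.974, -0.226, -0.001]
wrist_force: [0.4, -0.5, -0.4]
finger_gap: 0.0852
```

```bash
python3 - <<'E'
from h import *
print(tcpT().round(4)); snap("wrist","w5.png"); snap("side","s5.png",(300,120,440,240),5)
E
```

```text
[[ 8.977e-01 -4.406e-01 -1.400e-03  4.815e-01]
 [-4.406e-01 -8.977e-01  8.000e-04 -1.866e-01]
 [-1.600e-03 -1.000e-04 -1.000e+00  6.780e-02]
 [ 0.000e+00  0.000e+00  0.000e+00  1.000e+00]]
```

View pics/w5.png

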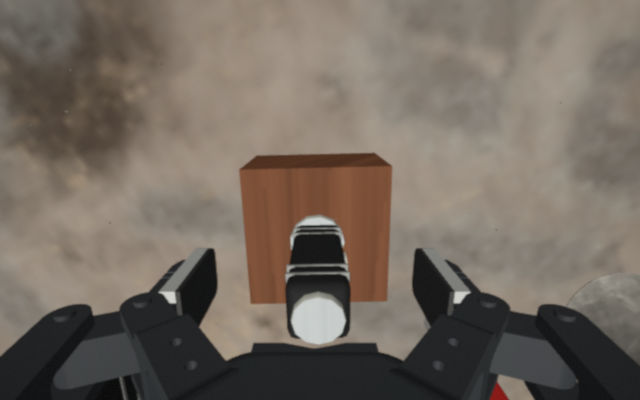

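View pics/s5.png

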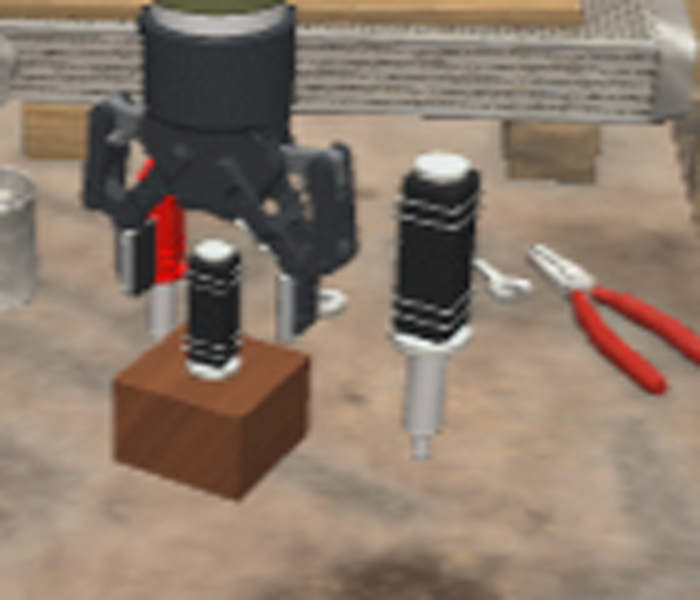

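Gauge sits between the open pads (wrist (318,290)). Close gently.

send_rows(targets=[[0.001,0,0,0,120],[0,0,0,0,200],[0,0,0,0,255],[0,0,0,0,255],[0,0,0,0,255],[0,0,0,0,255],[0,0,0,0,255],[0,0,0,0,255]], newtons=25)

```text
clock: 6.05
tcp_pos: [0.4832, -0.1867, 0.0686]
orientation: [0.0, 0.974, -0.225, 0.0]
wrist_force: [-0.8, -0.1, 5.1]
finger_gap: 0.0218
```

```bash
python3 - <<'E'
from h import *
s=monitor.get_state();print(s["tcp_pos"],s["finger_gap"],s["wrist_force"]); snap("wrist","w6.png")
E
```

```text
[ 0.48319729 -0.18670754  0.06863115] 0.02177349839141303 [-0.83181957 -0.09379949  5.09014311]
```

View pics/w6.png

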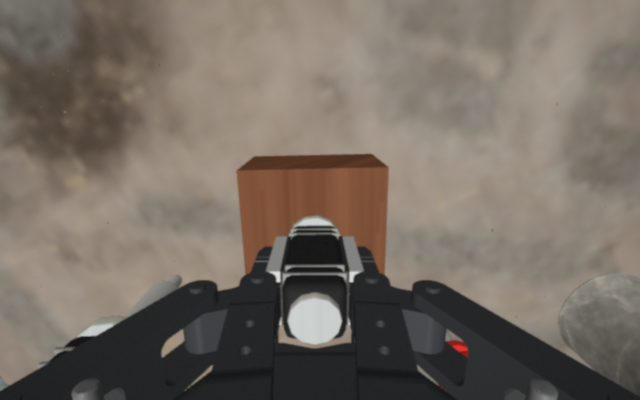

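Held (21.8 mm). The rows can only yaw the tool, so the gauge has to be tilted within the grip. I'll raise it until about 10 mm of stem remains in the hole, then drag the hand along (0.44, 0.9) so the hole's rim pivots it about the jaw axis.

send_rows(targets=[[0,0,0.01,0,255],[0,0,0.01,0,255],[0,0,0.006,0,255],[0,0,0,0,255],[0.001,0.0025,0,0,255],[0.001,0.002,0,0,255],[0.001,0.002,0,0,255],[0.001,0.002,0,0,255],[0.001,0.002,0,0,255],[0,0,0,0,255]], newtons=25)

```text
clock: 7.1
tcp_pos: [0.4881, -0.1763, 0.0943]
orientation: [0.0, 0.974, -0.225, -0.0]
wrist_force: [-1.8, -4.0, 2.1]
finger_gap: 0.0218
```

```bash
python3 - <<'E'
from h import *
s=monitor.get_state();print(s["tcp_pos"],s["finger_gap"],s["wrist_force"],s["ft_torque"]); snap("wrist","w7.png"); snap("side","s7.png",(300,100,400,220),5)
E
```

```text
[ 0.48809264 -0.17631915  0.09428471] 0.02178088023730442 [-1.81352686 -3.95032479  2.1001321 ] [-1.0638664   0.51969333 -0.01741908]
```

View pics/w7.png

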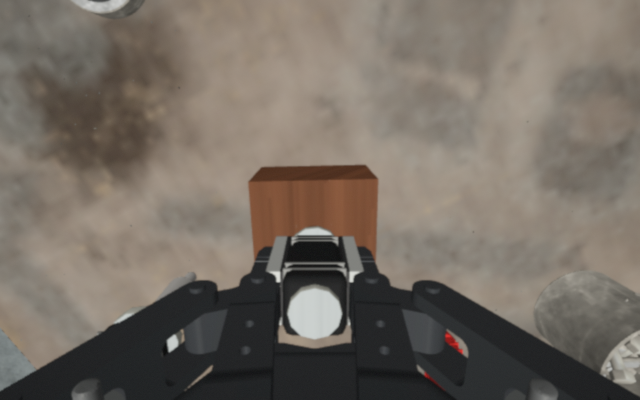

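View pics/s7.png

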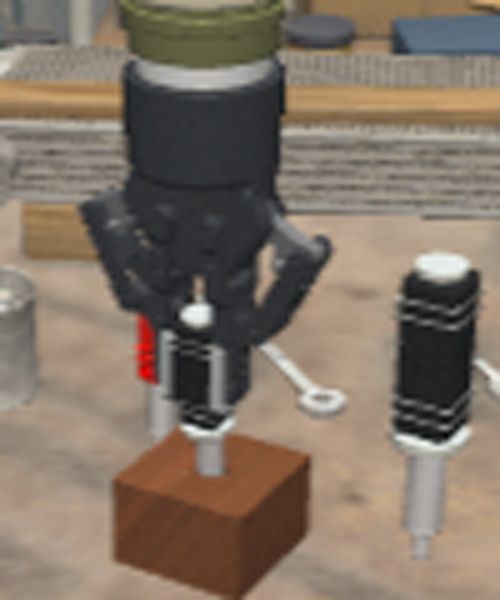

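The gauge is pivoting with only about 4 N sideways. Continue the drag.

send_rows(targets=[[0.001,0.002,0,0,255],[0.001,0.002,0,0,255],[0.001,0.002,0,0,255],[0.001,0.002,0,0,255],[0,0.001,0,0,255],[0,0,0,0,255]], newtons=25)

```text
clock: 7.8
tcp_pos: [0.4922, -0.167, 0.094]
orientation: [-0.0, 0.974, -0.225, -0.0]
wrist_force: [-0.5, -4.4, -3.4]
finger_gap: 0.0217
```

```bash
python3 - <<'E'
from h import *
s=monitor.get_state();print(s["tcp_pos"],s["finger_gap"],s["wrist_force"],s["ft_torque"]); snap("wrist","w8.png"); snap("side","s8.png",(300,100,400,220),5)
E
```

```text
[ 0.49217445 -0.16701015  0.09396783] 0.021660994187999858 [-0.45701208 -4.41086817 -3.43143764] [-1.1712409   0.22188143 -0.01151907]
```

View pics/w8.png

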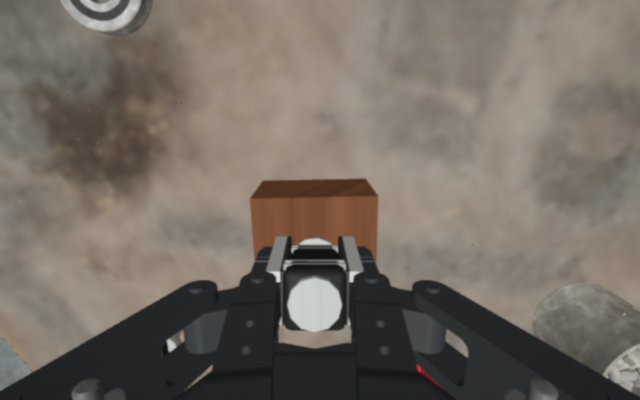

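View pics/s8.png

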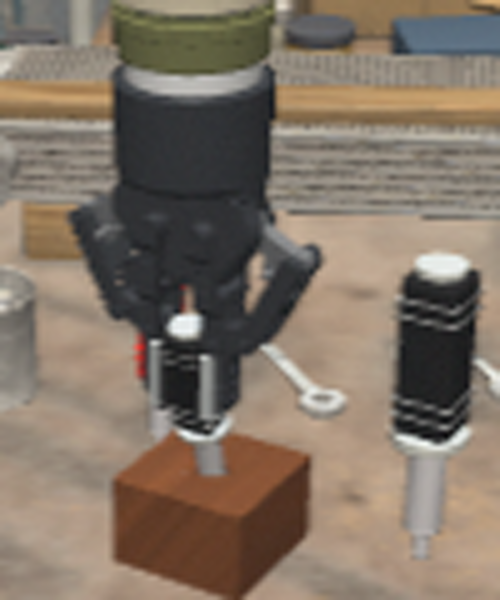

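It tilted visibly (stem now leans in the hole at crop (205,455)), and the vertical force shows it meeting the far wall. Lift out and firm up the grip.

send_rows(targets=[[0,0,0.005,0,255],[0,0,0.005,0,255],[0,0,0.01,0,255],[0,0,0.015,0,255],[0,0,0.02,0,255],[0,0,0.02,0,255],[0,0,0.02,0,255],[0,0,0.02,0,255],[0,0,0,0,255],[0,0,0,0,255],[0,0,0,0,255]], newtons=40)

```text
clock: 9.0
tcp_pos: [0.4915, -0.1666, 0.2084]
orientation: [-0.0, 0.974, -0.225, -0.001]
wrist_force: [0.0, -1.3, -1.3]
finger_gap: 0.0214
```

```bash
python3 - <<'E'
from h import *
s=monitor.get_state();print(s["tcp_pos"],s["finger_gap"],s["wrist_force"],s["ft_torque"]); snap("wrist","w9.png"); d=snap("side","s9.png",(280,50,420,200),5)
for c in("side","wrist","top"):
  if c=="top": eyes.read_camera("top")
  for n in("gauge_tip","gauge_grip"): print(c,n,[(np.round(r["xyz"],4).tolist(),round(r["conf"],2)) for r in eyes.tip_of(n,c)])
E
```

```text
[ 0.49151262 -0.16663404  0.20836362] 0.021362472553553325 [ 0.04982287 -1.27072826 -1.26367753] [ 0.00326866  0.03123584 -0.00078018]
side gauge_tip [([0.4907, -0.1702, 0.2252], 0.62)]
side gauge_grip [([0.4911, -0.171, 0.2233], 0.87), ([0.3759, -0.1908, 0.1198], 0.8), ([0.5191, -0.2893, 0.0833], 0.54)]
wrist gauge_tip []
wrist gauge_grip [([0.3765, -0.1929, 0.12], 0.69), ([0.4897, -0.1714, 0.2227], 0.59), ([0.5199, -0.2934, 0.0841], 0.59)]
top gauge_tip []
top gauge_grip []
```

View pics/w9.png

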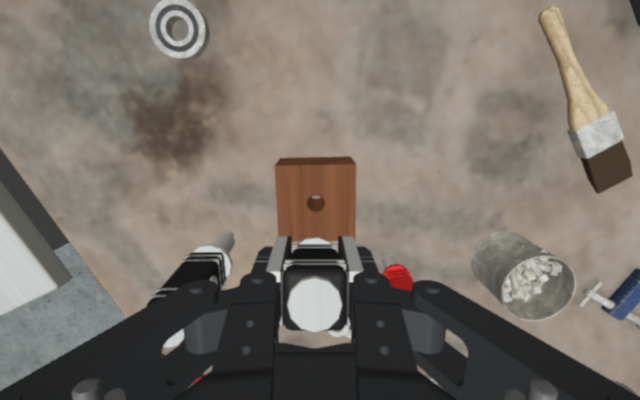

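View pics/s9.png

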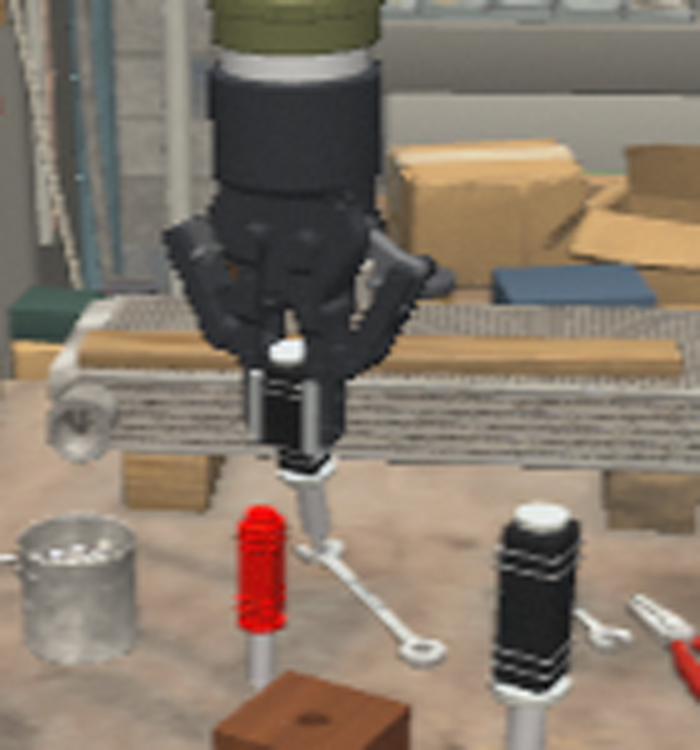

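The gauge is out, tilted in the grip, and still held. Carry it to above the plate while turning the jaw onto the hinge line.

send_rows(targets=[[0.003,0.02,0,8.1,255],[0.003,0.03,0,8.1,255],[0.003,0.03,0,8.1,255],[0.003,0.03,0,8.1,255],[0.003,0.03,0,8.1,255],[0.003,0.03,0,8.1,255],[0.003,0.03,0,8.1,255],[0.003,0.03,0,8.1,255],[0.003,0.03,0,8.1,255],[0.003,0.03,0,8.1,255],[0.003,0.03,0,8.1,255],[0,0.03,0,8.1,255]])

```text
clock: 10.65
tcp_pos: [0.5254, 0.1841, 0.2093]
orientation: [0.0, 0.812, 0.584, 0.0]
wrist_force: [-1.0, 0.2, -1.8]
finger_gap: 0.0217
```

send_rows(targets=[[0,0.02,0,8.1,255],[0,0.02,0,8,255],[0,0,0,0,255],[0,0,0,0,255],[0,0,0,0,255]])

```text
clock: 11.15
tcp_pos: [0.5251, 0.2222, 0.2093]
orientation: [0.0, 0.724, 0.689, -0.0]
wrist_force: [0.3, -0.1, -1.5]
finger_gap: 0.0217
```

```bash
python3 - <<'E'
from h import *
s=monitor.get_state();print(tcpT().round(4),s["finger_gap"],s["wrist_force"]); snap("wrist","w10.png"); d=snap("side","s10.png",(180,120,380,345),3)
for c in("side","wrist","top"):
  if c=="top": snap("top","t10.png",(130,120,290,270),4)
  for n in("gauge_tip","gauge_grip","ring_mark"): print(c,n,[(np.round(r["xyz"],4).tolist(),round(r["conf"],2)) for r in eyes.tip_of(n,c)])
E
```

```text
[[ 4.960e-02  9.988e-01 -2.000e-04  5.251e-01]
 [ 9.988e-01 -4.960e-02 -3.000e-04  2.222e-01]
 [-3.000e-04 -2.000e-04 -1.000e+00  2.093e-01]
 [ 0.000e+00  0.000e+00  0.000e+00  1.000e+00]] 0.021716070443361254 [ 0.26248375 -0.05809123 -1.53346922]
side gauge_tip []
side gauge_grip [([0.3771, -0.1909, 0.1218], 0.59), ([0.5192, -0.2923, 0.0828], 0.57)]
side ring_mark [([0.5642, 0.2235, 0.0589], 0.7)]
wrist gauge_tip []
wrist gauge_grip [([0.5302, 0.2182, 0.2227], 0.78)]
wrist ring_mark [([0.5635, 0.2232, 0.0598], 0.58)]
top gauge_tip []
top gauge_grip [([0.5242, -0.2931, 0.0815], 0.61), ([0.5392, 0.178, 0.0544], 0.54), ([0.3755, -0.1885, 0.1205], 0.52)]
top ring_mark [([0.5652, 0.2274, 0.0637], 0.94), ([0.433, 0.0124, -0.0004], 0.64)]
```

View pics/w10.png

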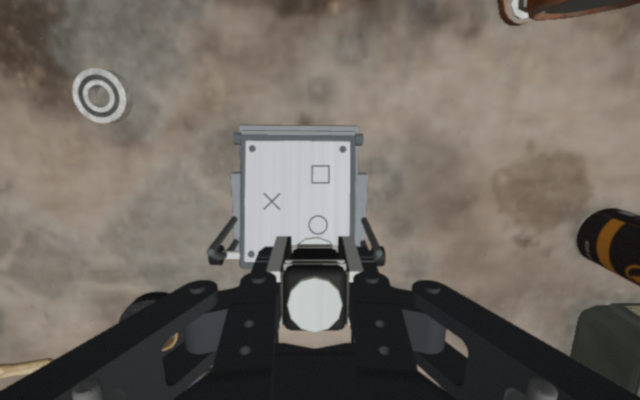

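View pics/s10.png

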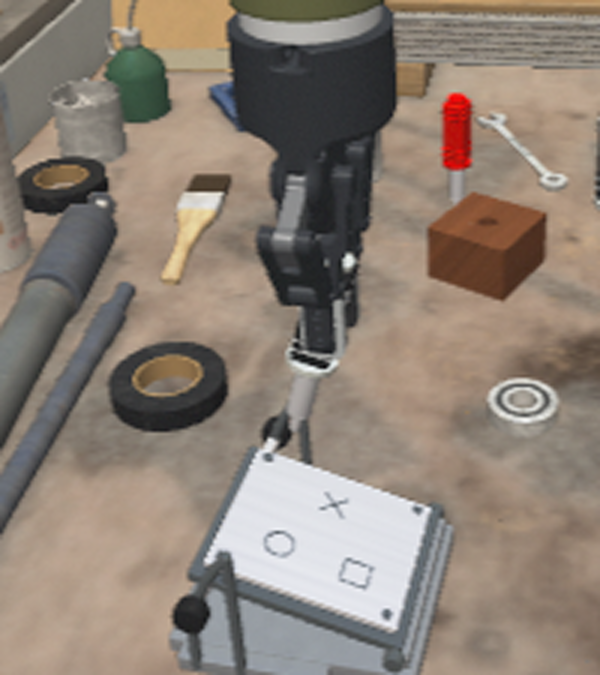

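```bash
python3 - <<'E'
from h import *
d=snap("side","s11.png",(255,215,305,285),9)
T=tcpT(); K=d["camera_matrix"]; W=np.linalg.inv(d["pose"])
g=T[:3,3]-.019*T[:3,2]
for th in(.2,.28,.36):
    n=-T[:3,1]*np.sin(th)-T[:3,2]*np.cos(th)
    for L in(-.032,-.068,-.085):
        c=g+.003*np.array([0,0,-1])+L*n; p=K@(W@np.r_[c,1])[:3]; p=p/p[2]; print(th,L,c.round(4),p[:2].round(1),((p[:2]-[255,215])*9).round(0))
E
```

```text
0.2 -0.032 [0.5315 0.2225 0.194 ] [286.4 239.7] [283. 222.]
0.2 -0.068 [0.5386 0.2222 0.1587] [283.5 256.8] [257. 376.]
0.2 -0.085 [0.542 0.222 0.142] [282.2 264.5] [245. 446.]
0.28 -0.032 [0.5339 0.2224 0.1946] [284.9 239.2] [269. 218.]
0.28 -0.068 [0.5439 0.2219 0.16  ] [280.3 255.8] [228. 367.]
0.28 -0.085 [0.5486 0.2217 0.1436] [278.3 263.3] [209. 435.]
0.36 -0.032 [0.5364 0.2223 0.1954] [283.4 238.7] [255. 213.]
0.36 -0.068 [0.549  0.2217 0.1617] [277.2 254.6] [200. 357.]
0.36 -0.085 [0.555  0.2214 0.1458] [274.4 261.9] [175. 422.]
```

View pics/s11.png

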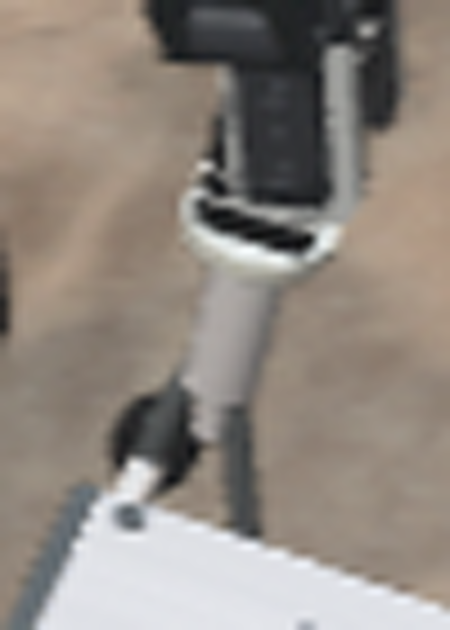

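Side view: the tip at crop (205,437) agrees with the model's projection for a 0.28 rad tilt (209,435), so it is close to square to the plate. Now come down to about 20 mm off the ring along its normal.

send_rows(targets=[[0.003,0.001,-0.015,0,255],[0.003,0.001,-0.015,0,255],[0.003,0,-0.015,0,255],[0,0,-0.012,0,255],[0,0,-0.007,0,255],[0,0,0,0,255],[0,0,0,0,255]])

```text
clock: 12.5
tcp_pos: [0.5341, 0.2249, 0.1457]
orientation: [0.0, 0.724, 0.69, 0.0]
wrist_force: [0.5, 0.3, -0.9]
finger_gap: 0.0212
```

```bash
cat > m.py <<'E'
from h import *
import sys
k=sys.argv[1]; d=snap("side","s%s.png"%k,(230,250,310,320),9)
T=tcpT(); K=d["camera_matrix"]; W=np.linalg.inv(d["pose"]); s=monitor.get_state()
print(T[:3,3].round(4),s["wrist_force"].round(2),s["finger_gap"])
g=T[:3,3]-.019*T[:3,2]+[0,0,-.003]; th=.28
n=-T[:3,1]*np.sin(th)-T[:3,2]*np.cos(th)
tip=g-.085*n; pn=np.array([-.275,.014,.961]); print("tip model",tip.round(4),"axis",n.round(3))
def px(c):
    p=K@(W@np.r_[c,1])[:3]; return (p[:2]/p[2]-[230,250])*9
print("tip px",px(tip).round(0),"foot px", px(tip-.02*n).round(0))
for nm in("ring_mark","gauge_tip","gauge_grip"): print([(np.round(r["xyz"],4).tolist(),round(r["conf"],2)) for r in eyes.tip_of(nm,"side")])
T=tcpT(); snap("wrist","w%s.png"%k,(220,120,420,340),3)
E
python3 m.py 12
```

```text
[0.5344 0.225  0.146 ] [-0.04 -0.32 -0.92] 0.02169133286538817
tip model [0.558  0.2239 0.0804] axis [-0.277  0.013  0.961]
tip px [408. 379.] foot px [388. 448.]
[([0.5629, 0.2236, 0.0584], 0.95)]
[([0.5412, 0.2272, 0.1605], 0.73), ([0.5416, 0.1789, 0.053], 0.6)]
[([0.375, -0.19, 0.1187], 0.63), ([0.5201, -0.2936, 0.0843], 0.62), ([0.5383, 0.2298, 0.1628], 0.5), ([0.522, 0.2261, 0.0443], 0.31)]
```

View pics/s12.png

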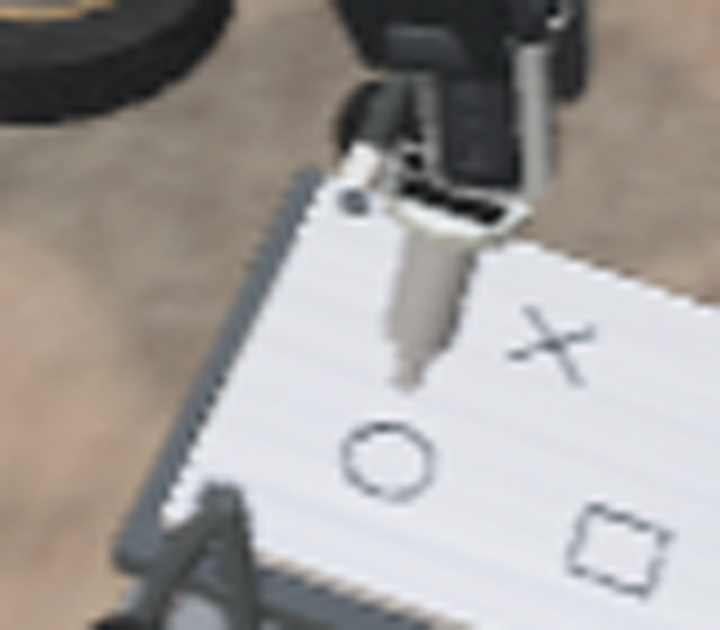

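View pics/w12.png

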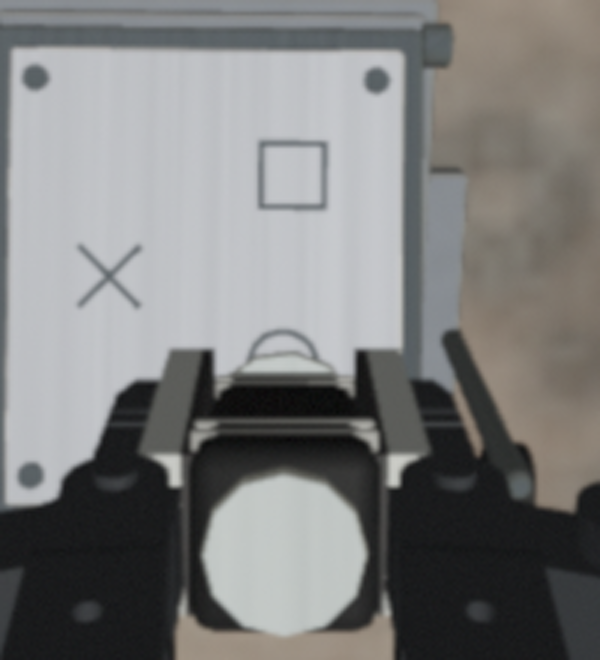

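Ring centre at crop (388,462), and the projected foot of the axis at (388,448–460), so the line is good. The wrist view shows the ring centred under the gauge (284 vs 285). Advance 16 mm along the axis.

send_rows(targets=[[0.001,0.001,-0.004,0,255],[0.001,0,-0.004,0,255],[0.001,0,-0.004,0,255],[0.001,0,-0.003,0,255],[0,0,0,0,255],[0,0,0,0,255],[0,0,0,0,255]])

```text
clock: 13.45
tcp_pos: [0.5382, 0.2258, 0.1304]
orientation: [-0.0, 0.724, 0.69, 0.0]
wrist_force: [0.8, 0.0, -0.7]
finger_gap: 0.0217
```

```bash
python3 m.py 13; python3 -c "
from h import *
print([monitor.get_state()['wrist_force'].round(2) for _ in range(1)])"
```

```text
[0.5382 0.2259 0.1305] [ 0.42 -0.08 -0.99] 0.021604697189128972
tip model [0.5617 0.2248 0.0648] axis [-0.276  0.013  0.961]
tip px [394. 440.] foot px [374. 507.]
[([0.5618, 0.2238, 0.0597], 0.62)]
[]
[([0.3727, -0.1904, 0.1204], 0.65), ([0.4375, 0.0122, 0.0023], 0.49)]
[array([-0.25,  0.51, -1.61])]
```

View pics/s13.png

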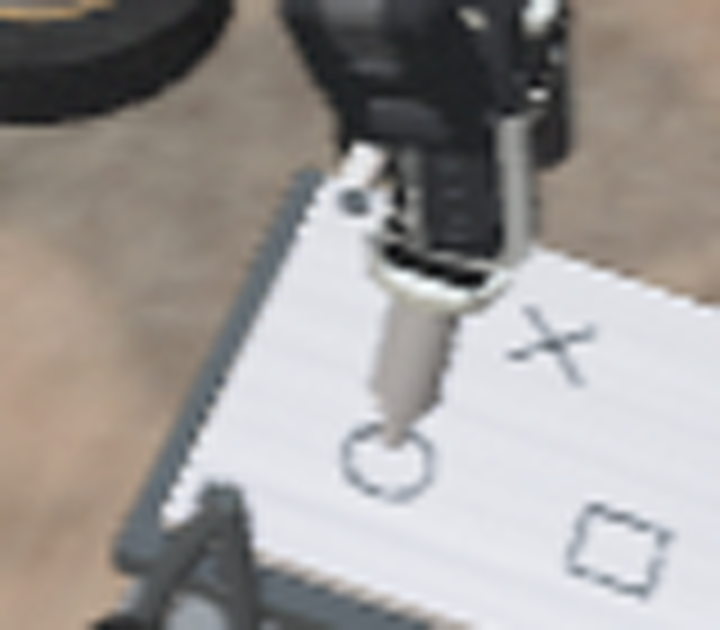

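Tip at crop (394,440), about 6 mm short of the ring centre (388,462), no contact yet. Small steps on.

send_rows(targets=[[0.001,0,-0.002,0,255],[0,0,-0.001,0,255],[0.0005,0,-0.002,0,255],[0,0,0,0,255],[0,0,0,0,255],[0,0,0,0,255],[0,0,0,0,255]])

```text
clock: 14.4
tcp_pos: [0.5396, 0.2258, 0.1254]
orientation: [0.0, 0.724, 0.69, 0.0]
wrist_force: [-0.3, 1.0, -1.3]
finger_gap: 0.0219
```

```bash
python3 m.py 14; python3 -c "
from h import *
f=[]
for _ in range(4): eyes.read_camera('side'); f.append(monitor.get_state()['wrist_force'])
print(np.mean(f,0).round(2),np.std(f,0).round(2))"
```

```text
[0.5396 0.2259 0.1254] [-0.01  0.11 -1.24] 0.021824229254762895
tip model [0.5631 0.2247 0.0597] axis [-0.276  0.013  0.961]
tip px [389. 458.] foot px [370. 525.]
[([0.5628, 0.2226, 0.0598], 0.75), ([0.6436, -0.352, -0.0012], 0.32)]
[]
[([0.3757, -0.1897, 0.1198], 0.88), ([0.5194, -0.2943, 0.0844], 0.66)]
[-0.05  0.52 -1.97] [0.44 0.4  0.45]
```

View pics/s14.png

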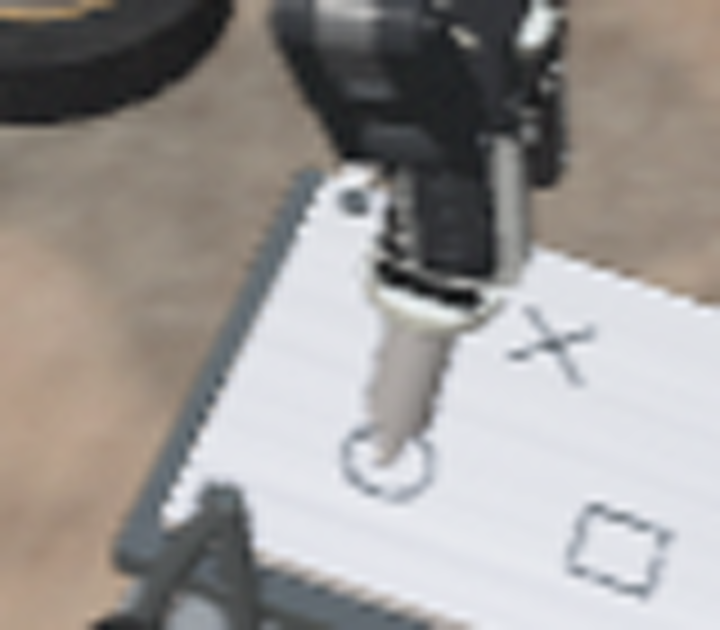

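Still no contact; the tip now appears at the ring's centre (386,462). 1 mm steps.

send_rows(targets=[[0.0003,0,-0.001,0,255],[0,0,0,0,255],[0,0,0,0,255],[0,0,0,0,255]])

```text
clock: 15.25
tcp_pos: [0.5399, 0.2258, 0.1243]
orientation: [-0.0, 0.724, 0.69, 0.0]
wrist_force: [0.2, 1.0, -1.5]
finger_gap: 0.0213
```

send_rows(targets=[[0.0003,0,-0.001,0,255],[0,0,0,0,255],[0,0,0,0,255],[0,0,0,0,255]])

```text
clock: 15.65
tcp_pos: [0.5402, 0.2259, 0.1235]
orientation: [0.0, 0.724, 0.69, 0.0]
wrist_force: [-1.1, -1.0, 1.6]
finger_gap: 0.0215
```

```bash
cat > f.py <<'E'
from h import *
f=[]
for _ in range(8): eyes.read_camera('side'); f.append(monitor.get_state()['wrist_force'])
print(monitor.get_state()["tcp_pos"].round(4),np.mean(f,0).round(2),np.std(f,0).round(2))
E
python3 f.py
```

```text
[0.5402 0.2259 0.1233] [-0.67 -0.2   0.91] [0.59 0.55 0.73]
```

Contact at TCP z≈0.124 (force up by about 2.3 N, the spring's preload). Press about 4.3 mm more along the axis.

send_rows(targets=[[0.0003,0,-0.001,0,255],[0.0003,0,-0.001,0,255],[0,0,0,0,255],[0.0003,0,-0.001,0,255],[0.0003,0,-0.001,0,255],[0,0,0,0,255],[0,0,0,0,255],[0,0,0,0,255],[0,0,0,0,255]])

```text
clock: 16.95
tcp_pos: [0.5414, 0.2258, 0.1193]
orientation: [-0.0, 0.724, 0.69, 0.0]
wrist_force: [-0.8, 0.2, 2.0]
finger_gap: 0.0218
```

```bash
python3 m.py 15; python3 f.py
```

```text
[0.5414 0.2258 0.1194] [-1.   -0.9   3.21] 0.02171237134434364
tip model [0.5649 0.2247 0.0537] axis [-0.276  0.013  0.961]
tip px [382. 479.] foot px [363. 546.]
[([0.5625, 0.2249, 0.0594], 0.6)]
[]
[([0.5461, 0.2275, 0.1344], 0.81), ([0.3753, -0.1909, 0.1182], 0.78), ([0.521, -0.291, 0.0794], 0.76)]
[0.5414 0.2258 0.1193] [-1.26 -0.16  2.01] [0.45 0.55 0.5 ]
```

View pics/s15.png

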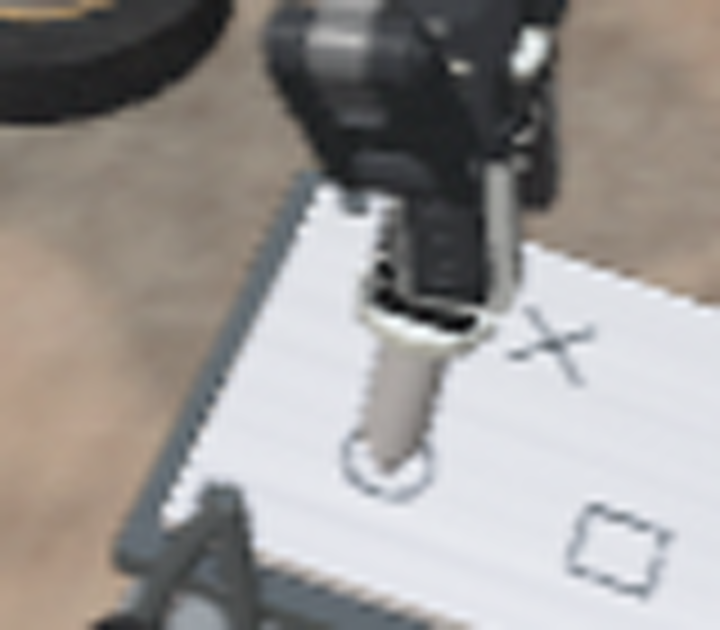

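View pics/w15.png

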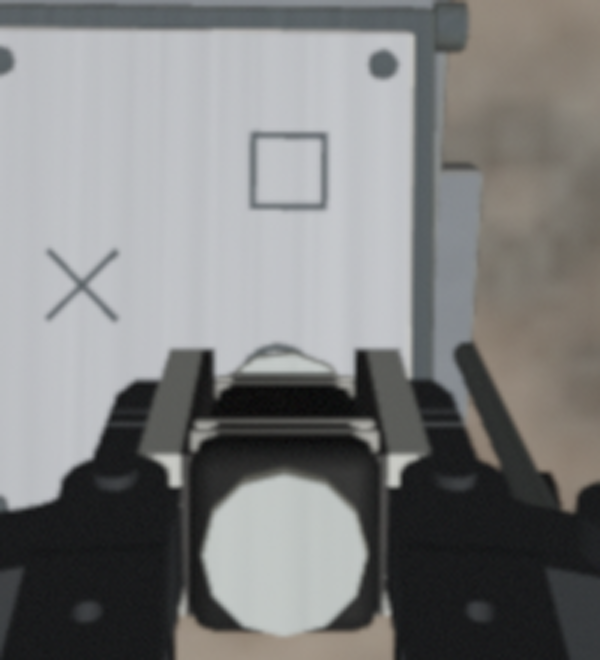

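Tip is inside the ring (388,470 vs centre 388,462), pressed ≈4–4.5 mm by travel and force. Check the gauge's tilt once more against projected axes.

```bash
python3 - <<'E'
from h import *
d=eyes.read_camera("side"); T=tcpT(); K=d["camera_matrix"]; W=np.linalg.inv(d["pose"])
g=T[:3,3]-.019*T[:3,2]+[0,0,-.003]; outs=[]
for th in(.13,.28,.43):
    im=cv2.resize(d["img"][250:320,230:310,::-1],None,fx=9,fy=9,interpolation=cv2.INTER_CUBIC)
    n=-T[:3,1]*np.sin(th)-T[:3,2]*np.cos(th); a=-T[:3,2]; e1=T[:3,0]; e2=np.cross(n,e1)
    px=lambda c:tuple(int(x) for x in (((lambda p:p[:2]/p[2])(K@(W@np.r_[c,1])[:3])-[230,250]+.5)*9))
    for L,r in((-.030,.014),(-.035,.014),(-.037,.007),(-.071,.007),(-.080,.003)):
        cv2.polylines(im,[np.array([px(g+L*n+r*(np.cos(t)*e1+np.sin(t)*e2)) for t in np.linspace(0,6.28,30)])],True,(0,0,255),1)
    cv2.line(im,px(g),px(g-.08*n),(0,255,0),1); outs.append(im[150:550,250:600])
cv2.imwrite("pics/ov.png",cv2.resize(np.hstack(outs),(800,305)))
E
```

```text
(no output)
```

View pics/ov.png

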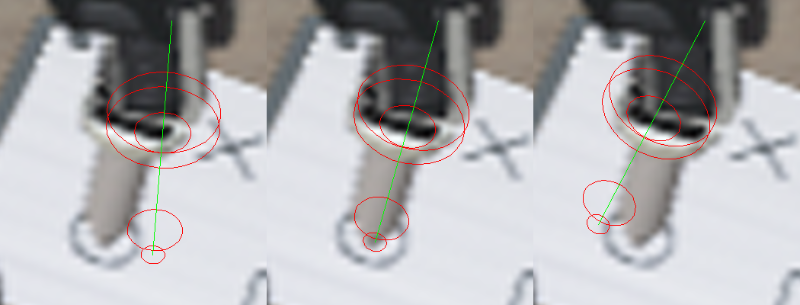

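The 0.28 rad overlay (middle) fits the gauge, and 0.13 and 0.43 clearly do not. Everything is in range and steady, so I'm handing in.

```bash
python3 - <<'E'
from h import *
s=monitor.get_state(); print(s["clock"],s["tcp_pos"],s["wrist_force"],s["finger_gap"],abs(s["qvel"]).max())
print(ticket.hand_in())
E
```

```text
17.65 [0.54136765 0.22582927 0.11930621] [-2.13674741 -0.44630153  1.76448029] 0.02188748832554179 0.0021116333079561817
the job is handed in; nothing more can be done
None
```

I handed the job in at 17.7 s of the 42 s allowed, with the gauge held still on the plate and its tip inside the ring. No verdict was reported.

I gripped the small black gauge in its stand. The moves can only turn the tool about the vertical, so I tilted the gauge in the grip against the rim of the stand's hole. I then lifted it clear, turned it onto the plate's hinge line and pressed it down along the plate's normal.

| Last check | Measured | Limit |
|---|---|---|
| Gauge tilt against plate tilt | about 0.26–0.28 rad against 0.279 rad | within 0.15 rad |
| Tip from ring centre | about 2 mm (side and wrist views) | within 7 mm |
| Plunger pressed in | about 4.7 mm by travel, about 3.8 mm by force | 2.5 to 7.5 mm |
| Contact force | about 3.5 N | 1 to 10 N |

- **Disagreement:** the two plunger figures differ by about 1 mm because the force reading is noisy (about ±0.5 N). The camera views also put the ring up to 4 mm apart, so I lined up the tip and ring within the same picture.
- **Bystanders:** the tool stayed well above the bearing, tape roll and tin. I did not measure their positions again at the end, except that one low-confidence report of the tin agreed with its start to about 3 mm.
- **Plate tilt:** the plate did not appear to move in the pictures, and the ring was reported in the same place within the detector's accuracy (about 4 mm). That is coarser than the 3 mm limit.

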